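# Clamp a seat bracket in the spring-arm holder

### The job

Draw back the holder's curved spring arm by its red post until it stays open, then set the steel seat bracket flat on the blue bed, slide it into the corner and press it home against the long fence and the end stop together, with about 8 N on each for a moment and never over 15 N. Let go, then push the arm back over so that it springs shut and clamps the bracket there, snug to both edges. Do not drop the bracket, and leave the wrench, bolt tin and torch where they are.

Things in the scene. Friction and masses are not known exactly. Their poses are not given: they have to be found in the camera images.
- holder: Fixed bench holder: blue bed plate 210 x 160 mm, top at 16 mm above the table. Origin: on the table directly below where the centre of a fully seated bracket lies; x along the long fence towards the end stop, y towards the fence, z up. The bed reaches from -145 to 65 mm in x and from -110 to 50 mm in y.
- fence: Long fixed aluminium edge on the bed, 120 mm along the holder's x, 14 mm wide, 8 mm high (top 24 mm above the table). Its inner face is the plane y = 30 mm of the holder's frame. Origin: 16 mm above the holder's origin; same axes.
- end_stop: Short fixed aluminium edge across the end of the bed, 55 mm along the holder's y (from -25 to 30 mm), 14 mm wide, 8 mm high. Its inner face is the plane x = 45 mm of the holder's frame. Origin: 16 mm above the holder's origin; same axes.
- spring_arm (a joint): Angle (rad) of the curved 8 mm steel arm (top 9.5 mm above bed) on an upright hinge at (-120,-20) mm of the holder frame: 0 shut, nose 12 mm inside the bracket's place; grows clockwise from above, away from the fence; stop at 0.62; about 0.1 on a seated bracket, pressing mid long side. Over-centre spring: shuts below 0.40 (0.9 Nm at 0, 0.7 at 0.1), opens and stays above (0.55 Nm at 0.62).
- red_post (a point): Centre of the top of the red upright post at the arm's free end, for drawing it: round, 14 mm diameter, from the arm up to 72 mm above the table, 166 mm from the hinge axis. Shut it is at about (42, -54) mm of the holder's frame, open (0.62) at about (-8, -141) mm. Moves with the arm.
- pivot_top (a point): Top of the arm's pivot boss (24 mm diameter), on the hinge axis, 30 mm above the table.
- bracket: Loose bare-steel seat bracket, about 0.3 kg: base plate 90 x 60 x 8 mm with an upright ear in its middle, 40 mm along x, 12 mm thick in y, its top 48 mm above the underside. Origin: centre of the underside; x along the 90 mm side and the ear, z up. Seated, its long side lies on the fence and its short side on the end stop, its underside on the bed; either way round will do.
- wrench: Steel wrench 180 mm long lying on the table, origin on its underside. To be left alone.
- bolt_tin: Small open red tin, 72 mm across, 50 mm high, origin at the centre of its underside. To be left alone.
- torch: Teal and black cordless torch standing on its battery, about 105 x 60 x 93 mm, origin on its underside. To be left alone.

How it is judged (in metres and radians):
On the way, in this order (a step that is already met when the one before it is completed fails the run):
1. the spring arm is drawn back and stays open (beyond 0.42 rad), the bracket not yet in the holder (value of joint spring_arm above 0.42 rad and horizontal distance between bracket and holder above 0.06 m), for 0.2 s.
2. with the arm still open, the bracket lies flat in the corner and is pressed against fence and end stop together (over 3 N on each) (value of joint spring_arm above 0.42 rad and contact force between bracket and end_stop above 3 N and contact force between bracket and fence above 3 N and z of bracket in the frame of holder below 0.018 m and angle between bracket's own z axis and vertical below 0.05 rad), for 0.3 s.
At the end, for the whole second after the job is handed in: The bracket lies flat on the bed (underside within 2 mm), against the fence and the end stop (within 1.5 mm of both, square within 0.035 rad), the spring arm shut on it and pressing (over 1.5 N, arm between 0.04 and 0.16 rad), all at rest and let go (x of bracket in the frame of holder between -0.0015 and 0.0025 m and y of bracket in the frame of holder between -0.0015 and 0.0025 m and z of bracket in the frame of holder between 0.013 and 0.018 m and angle between the x axis of bracket and the x axis of holder, either way round below 0.035 rad and angle between bracket's own z axis and vertical below 0.03 rad and value of joint spring_arm between 0.04 and 0.16 rad and contact force between spring_arm and bracket above 1.5 N and linear speed of bracket below 0.01 m/s and velocity of joint spring_arm below 0.05 rad/s); the robot touches nothing.
It fails at once if the bracket is rammed against the end stop (over 15 N) (contact force between bracket and end_stop above 15 N).
It fails at once if the bracket is rammed against the fence (over 15 N while the arm is open) (value of joint spring_arm above 0.25 rad and contact force between bracket and fence above 15 N).
It fails at once if the bracket is dropped (let go with its underside over 24 mm above the table, 8 mm above the bed) (height (world z) of bracket above 0.024 m and contact force between the fingers and bracket below 0.05 N).
It fails at once if the wrench, bolt tin or torch is disturbed (moved over 20 mm) (distance of any of wrench, bolt_tin, torch from where it was at the start of the episode above 0.02 m).
It also fails if it takes over 72 s, if anything falls off the work surface, if the arm or the gripper's body presses on something with over 40 N, if the wrist force passes 120 N, or if a joint passes its speed limit or range.

### The arm

A 6-joint arm with a two-finger parallel gripper is mounted at the origin on the work surface. World frame = base frame: x ahead of the robot, y to its left, z up, the work surface at z = 0. Lengths are in mm, angles in rad, forces in N, time in s.
With the tool pointing down it reaches from about 400 to 925 mm from the base axis. Payload 12.5 kg.
Tool frame: the origin (TCP) lies at the very end of the fingers, on their centre line; the grasp point (between the pads) lies env.grip_point_offset behind it (env.grip_point_offset is the distance from the TCP to the grasp point, in mm); y points along the fingers, z is the direction in which the jaws open and shut, and the axes are right-handed (so a half turn about y gives the same grasp; the last joint's range is limited). The gripper opens to 95 mm and grips with 3 to 60 N. Pads are 20 mm wide; open, the fingers measure 119 mm over their backs; the gripper's body (75 mm by 180 mm) begins 59 mm behind the grasp point.
Start: joints at [-1.323, 0.491, 1.559, -0, 1.092, -0.106], TCP at [216.564, -586.299, 214.661] pointing down, gripper open.
Joint ranges: [-3.1, 3.1], [-0.84, 2.19], [0.05, 2.79], [-1.13, 4.28], [0.06, 2.93], [-2.69, 2.69]. Speed limits (rad/s): [2.22, 2.22, 2.79, 3.14, 3.14, 3.14].

### API

Orientations are given as [roll, pitch, yaw] about the fixed x, y, z axes, in that order (R = Rz(yaw) Ry(pitch) Rx(roll)).
In Python, from cell import readout, read_camera, env, nets gives the robot as it stands.
- The arm moves only by the tool apply_moves, never from a script. Its argument "increments" is a list of rows, each a list of 3 entries, a list of its own where there are three numbers: the shift along the tool's x, y, z in cm, then the turn, a rotation vector about the tool's x, y, z in degrees, then the finger opening in cm, from 0 to 9.51. A call has exactly 5 rows; each row shifts and turns the pose as measured when the row begins, along the tool's axes as they then stand; what a row does not reach is not made up. A row lasts 1/8 s, in which the tool goes at most 62.5 mm and 10.7 degrees, less where a joint would pass 70% of its speed; a pose out of reach is approached as far as the arm can. A call with a gripper value outside its range is refused whole. The fingers move at their own pace and stop on an object; the grip force is fixed at half the most. Time passes only in rows, so rows that do not move let the fingers close, or fill a call up. It gives the time, the measured TCP pose, the force and the opening at its end, in the units of the state.
- readout.state(): the state, without advancing time (a new reading comes with each control period).
- read_camera(name): name is "side" or "top"; returns a dict with "img" (480x640x3 uint8, red, green, blue), "vfov" (degrees; the focal length in pixels is half the picture's height over the tangent of half this angle, whatever the lens; pixels are square), "cx", "cy" (the principal point, pixels), "rvec" (rotation vector, rad) and "tvec" (3), from world to camera coordinates, as OpenCV has them. Camera axes: x right, y down, z forward; pixel columns grow to the right and rows downward; lengths in mm; the calibration is good to about 2 mm. A picture is of the moment at which its call begins. There is no depth.
- env.job_done(): hands the job in, once; it reports no verdict.
Trained networks look in a picture, given as the dict that the camera call returned (one of the last four; its "shot" number tells which), for a name from the list of things; names that differ only in an ending like _2 or _b are one class to them, and where a whole thing is asked for, a point or a joint stands for the part that bears it (a point fixed in the world has none). Each returns a list of dicts, best first, with "confidence" (0 to 1); they miss things now and then, are a little off and sometimes report something else, mostly with a low value. They report only what shows in the picture. A call takes as long as a camera call.
- nets.look_for(picture, thing): "point" ([x, y, z] in mm, in the coordinates of the camera as it stood for that picture, good to about 4 mm: the middle of the surface that is visible of it).
- nets.mark_of(picture, thing): "point" ([x, y, z] in mm, in the coordinates of the camera as it stood for that picture, good to about 4 mm: a listed point, or the origin of a listed thing).
The state is a dict: "t": time; "joints": joint angles; "qvel": joint speeds; "tau": joint torques, N m; "eef_pos": TCP position; "tcp_rot": TCP orientation; "ft_force": force on the tool from outside, world axes, zero at the start; "moment": the same for the moment, N m; "opening": opening from 0.0 (shut) to 1.0 (fully open).
Only numpy, scipy, OpenCV 4.12 (cv2) and the standard library are available. Lean on these libraries where they do the work, as an engineer would, in place of code of your own. Each camera call takes 0.05 s, during which the arm holds its last target. There are 200 camera calls.

## Working session

There is one attempt and no reset: what is moved stays moved. The work goes in short steps, Python scripts to look and compute and a tool call to move; the robot and the scene stay as the last step left them, time stands still between calls to the robot, and variables do not carry over. Pictures are saved under pics/ and viewed, about 8 in all and at most 12, crops included, and the job is handed in when it is done.

Besides the shell and the picture viewer there is one more tool, called after "Request:" in YAML: its name, and indented under it one key for each argument. apply_moves: Moves the arm, as the interface text tells. Its arguments: {"type":"object","properties":{"increments":{"type":"array"}},"required":["increments"]}

```bash
ls; mkdir -p pics
cat > h.py <<'E'
import numpy as np, cv2
from cell import readout, read_camera, env, nets
from scipy.spatial.transform import Rotation as R
def cam(n): return read_camera(n)
def w(p,pt):
    M=cv2.Rodrigues(np.array(p["rvec"],float))[0]; return M.T@(np.array(pt)-np.array(p["tvec"]).ravel())
def proj(p,X):
    f=p["img"].shape[0]/2/np.tan(np.radians(p["vfov"]/2)); M=cv2.Rodrigues(np.array(p["rvec"],float))[0]
    c=M@np.array(X,float)+np.array(p["tvec"]).ravel(); return np.array([f*c[0]/c[2]+p["cx"],f*c[1]/c[2]+p["cy"]])
def ray(p,uv,z):
    f=p["img"].shape[0]/2/np.tan(np.radians(p["vfov"]/2)); M=cv2.Rodrigues(np.array(p["rvec"],float))[0]
    d=M.T@np.array([(uv[0]-p["cx"])/f,(uv[1]-p["cy"])/f,1]); o=-M.T@np.array(p["tvec"]).ravel(); return o+d*(z-o[2])/d[2]
E
python3 - <<'E'
from h import *
s=readout.state(); print(s, env.grip_point_offset)
print(R.from_euler('xyz',s["tcp_rot"]).as_matrix().round(3))
for n in("top","side"):
    p=cam(n); cv2.imwrite(f"pics/{n}0.png",p["img"][...,::-1]); print(n,p["vfov"],w(p,[0,0,0]).round())
    for t in("holder","fence","end_stop","red_post","pivot_top","bracket","wrench","bolt_tin","torch"):
        for d in nets.mark_of(p,t)[:2]: print(t,w(p,d["point"]).round(1),round(d["confidence"],2),proj(p,w(p,d["point"])).round())
E
```

```text
pics
{'t': 0.0, 'joints': array([-1.32258496e+00,  4.91592920e-01,  1.55946260e+00, -8.69402786e-06,
        1.09171380e+00, -1.05569981e-01]), 'qvel': array([ 3.42132404e-04, -5.35915744e-04, -1.24007195e-03,  2.02765286e-03,
        7.65934333e-05, -4.56478172e-04]), 'tau': array([ 2.62615674e-05, -6.12652159e+01, -2.58188045e+01,  6.92947232e-02,
        4.81447473e-02, -7.31311161e-05]), 'eef_pos': array([ 216.50384673, -586.03216869,  214.03650216]), 'tcp_rot': array([-1.57196725e+00,  1.16322245e-04, -2.78780737e+00]), 'ft_force': array([ 0.25077063, -0.21373062, -0.81415969]), 'moment': array([-0.04431998,  0.06449101,  0.03599409]), 'opening': 0.9977758439873978} 18.8
[[-0.938 -0.     0.346]
 [-0.346  0.001 -0.938]
 [-0.    -1.    -0.001]]
top 54.67786786604795 [ 466.   10. 1009.]
holder [ 5.220e+02  1.955e+02 -5.000e-01] 0.79 [239. 284.]
red_post [575.4 154.   71.6] 0.79 [254. 256.]
pivot_top [407.2 140.6  31.7] 0.59 [260. 339.]
bracket [ 5.949e+02 -2.494e+02  3.000e-01] 0.74 [444. 255.]
wrench [ 796.1 -101.     3.3] 0.65 [376. 165.]
wrench [529.4 435.2  -4.1] 0.25 [130. 278.]
bolt_tin [ 690.7 -372.1   -1.2] 0.75 [498. 213.]
torch [526.  438.9  -2.9] 0.96 [128. 280.]
torch [408.9 140.   31.5] 0.18 [260. 339.]
side 46.42849076379312 [337. 893. 796.]
holder [522.4 194.7  -0.6] 0.63 [327. 335.]
fence [523.  194.9  14.5] 0.56 [327. 330.]
red_post [577.8 149.4  71.5] 0.94 [307. 285.]
red_post [ 5.950e+02 -2.518e+02  4.000e-01] 0.62 [351. 202.]
pivot_top [409.3 136.8  28.6] 0.82 [393. 317.]
bracket [ 597.8 -251.4    1. ] 0.86 [350. 201.]
wrench [ 794.  -109.    -2.6] 0.82 [256. 219.]
bolt_tin [ 6.876e+02 -3.695e+02 -3.000e-01] 0.6 [329. 172.]
bolt_tin [577.3 149.3  74.3] 0.2 [307. 284.]
torch [ 5.250e+02  4.327e+02 -5.000e-01] 0.78 [282. 442.]
```

View pics/top0.png

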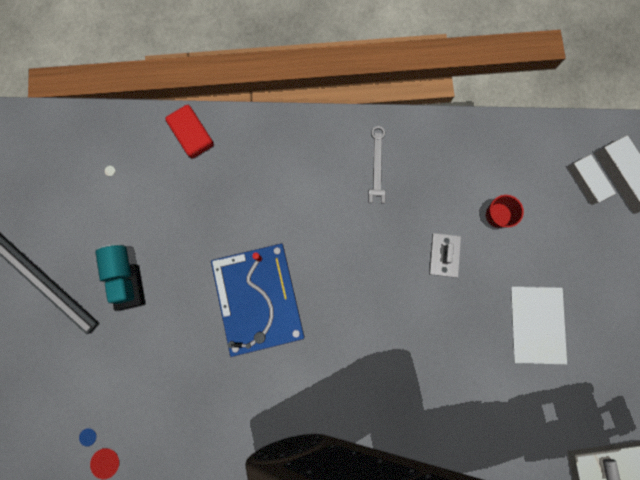

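View pics/side0.png

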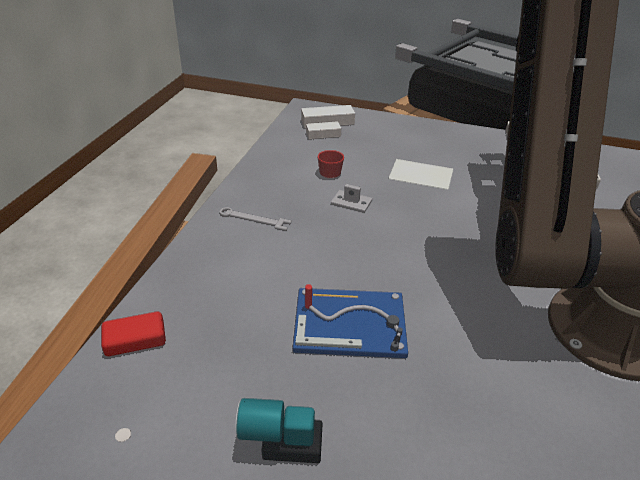

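The top view shows the blue bed at about (255,300) px, with the fence on its left, the end stop on top and the red post at (256,257). The bracket is at (445,255), the tin at (505,211), the wrench at (377,165) and the torch at (118,275). The side view agrees with this. Next I'll fit the bed and bracket outlines.

Run:
```python
from h import *
from scipy.optimize import least_squares
H=np.array([[-145,-110],[65,-110],[65,50],[-145,50]],float)
for n in("top","side"):
    p=cam(n); im=p["img"]; hsv=cv2.cvtColor(im,cv2.COLOR_RGB2HSV)
    m=((hsv[...,0]>100)&(hsv[...,0]<125)&(hsv[...,1]>120)).astype(np.uint8)
    k=cv2.connectedComponentsWithStats(m); i=1+np.argmax(k[2][1:,4]); m=(k[1]==i).astype(np.uint8)
    c=cv2.convexHull(cv2.findContours(m,0,2)[0][0] if 0 else np.argwhere(m)[:,::-1].astype(np.int32)).reshape(-1,2)
    def res(q):
        P=np.array([proj(p,[q[0]+np.cos(q[2])*a-np.sin(q[2])*b,q[1]+np.sin(q[2])*a+np.cos(q[2])*b,16]) for a,b in H],np.float32)
        return [cv2.pointPolygonTest(P.reshape(-1,1,2),(float(x),float(y)),True)-.4 for x,y in c]
    r=least_squares(res,[522,195,.2],loss="soft_l1",x_scale=[10,10,.1],diff_step=1e-4); print(n,"holder",r.x.round(3),len(c),np.abs(r.fun).mean())
    # bracket base: bright pixels near
    if n=="top":
        x0,y0=415,220; g=im[y0:290,x0:475].astype(int)
        big=cv2.resize(im[y0:290,x0:475],None,fx=10,fy=8,interpolation=cv2.INTER_CUBIC)
        cv2.imwrite("pics/br.png",big[...,::-1])
        gray=g.mean(2).astype(np.uint8); t,mm=cv2.threshold(gray,0,255,cv2.THRESH_OTSU)
        k=cv2.connectedComponentsWithStats(mm); i=1+np.argmax(k[2][1:,4])
        rc=cv2.minAreaRect(np.argwhere(k[1]==i)[:,::-1].astype(np.float32)); b=cv2.boxPoints(rc)+[x0,y0]
        B=np.array([ray(p,u,8) for u in b])[:,:2]; print("thr",t,rc,B.round(1),B.mean(0).round(1))
        for a in range(4):
            d=B[(a+1)%4]-B[a]; print(np.hypot(*d).round(1),np.degrees(np.arctan2(d[1],d[0])).round(1))
```

```text
top holder [5.23713e+02 1.89135e+02 2.23000e-01] 20 1.3444913344247982
thr 145.0 ((30.341812133789062, 34.72734832763672), (27.591848373413086, 41.82637405395508), 4.573921203613281) [[ 551.1 -216.9]
 [ 642.4 -225.6]
 [ 638.8 -285.4]
 [ 547.7 -275.9]] [ 595. -251.]
91.7 -5.4
60.0 -93.4
91.6 174.0
59.1 86.7
side holder [5.18090e+02 2.01367e+02 2.61000e-01] 18 0.8887239172008883
```

View pics/br.png

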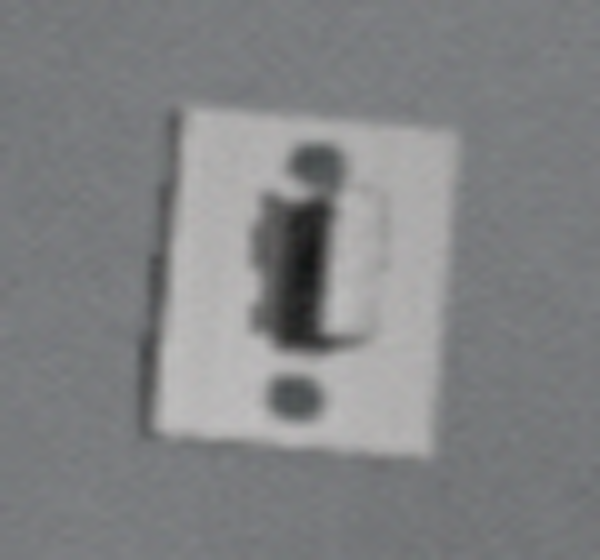

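The crop shows a clean plate outline, with the ear seen leaning to the right. The bed fit was poor, so I'll check its corners.

Run:
```python
from h import *
p=cam("top"); im=p["img"]; hsv=cv2.cvtColor(im,cv2.COLOR_RGB2HSV)
m=((hsv[...,0]>100)&(hsv[...,0]<125)&(hsv[...,1]>120)).astype(np.uint8)
k=cv2.connectedComponentsWithStats(m); i=1+np.argmax(k[2][1:,4]); m=(k[1]==i).astype(np.uint8)
pts=np.argwhere(m)[:,::-1].astype(np.float32)
rc=cv2.minAreaRect(pts); b=cv2.boxPoints(rc); print(k[2][i],b.round(1))
B=np.array([ray(p,u,16) for u in b])[:,:2]; print(B.round(1))
for a in range(4):
    d=B[(a+1)%4]-B[a]; print(np.hypot(*d).round(1),np.degrees(np.arctan2(d[1],d[0])).round(1))
big=cv2.resize(im[225:375,195:320],None,fx=4.8,fy=4,interpolation=cv2.INTER_CUBIC)
cv2.imwrite("pics/bed.png",big[...,::-1])
```

```text
[ 222  244   82  112 5491] [[208.  260.3]
 [281.8 243.1]
 [304.1 338.9]
 [230.3 356.1]]
[[570.1 261.3]
 [610.9 103.9]
 [409.5  49.8]
 [371.1 202.3]]
162.7 -75.4
208.5 -165.0
157.3 104.2
207.6 16.5
```

View pics/bed.png

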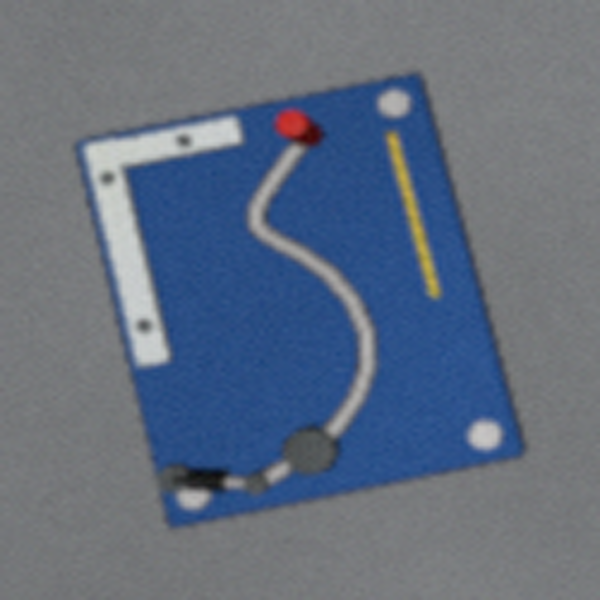

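Run:
```python
from h import *
p=cam("top"); g=cv2.cvtColor(p["img"],cv2.COLOR_RGB2GRAY)
c=np.array([[211.7,260.5],[282.5,243.3],[304,338.3],[230.4,356.8]],np.float32).reshape(-1,1,2)
c2=cv2.cornerSubPix(g,c.copy(),(4,4),(-1,-1),(3,50,.01)).reshape(-1,2); print(c2.round(1))
H=np.array([[65,50],[65,-110],[-145,-110],[-145,50]],float)
for cc in (c.reshape(-1,2),c2):
    B=np.array([ray(p,u,16)[:2] for u in cc])
    h0=H-H.mean(0); b0=B-B.mean(0)
    th=np.arctan2((h0[:,0]*b0[:,1]-h0[:,1]*b0[:,0]).sum(),(h0*b0).sum()); Rm=np.array([[np.cos(th),-np.sin(th)],[np.sin(th),np.cos(th)]])
    t=B.mean(0)-Rm@H.mean(0); print(np.degrees(th).round(2),t.round(1),(B-H@Rm.T-t).round(1).tolist())
    for q,z in(((42,-54),72),((-120,-20),30),((45,30),24),((45,-25),24),((-75,30),24)):
        X=Rm@q+t; uv=proj(p,[*X,z]); print(q,X.round(1),uv.round(1),((uv-[195,225])*[4.8,4]).round())
M=cv2.Rodrigues(np.array(p["rvec"],float))[0]; print(M.round(3),p["cx"],p["cy"])
```

```text
[[211.8 261.2]
 [280.4 245.5]
 [304.3 338.1]
 [230.4 356.8]]
14.77 [521.3 191. ] [[-1.6, -2.7], [-1.6, 1.0], [1.8, 2.2], [1.4, -0.5]]
(42, -54) [575.6 149.5] [256.2 255.8] [294. 123.]
(-120, -20) [410.3 141.1] [259.5 337.9] [310. 452.]
(45, 30) [557.1 231.5] [220.6 266.2] [123. 165.]
(45, -25) [571.1 178.3] [245.9 260.2] [244. 141.]
(-75, 30) [441.1 200.9] [232. 322.] [178. 388.]
15.21 [519.5 192.1] [[-0.7, -4.4], [-5.4, 3.6], [2.9, 1.2], [3.2, -0.5]]
(42, -54) [574.2 151.1] [255.5 256.5] [290. 126.]
(-120, -20) [408.9 141.4] [259.4 338.6] [309. 454.]
(45, 30) [555.  232.9] [219.9 267.2] [120. 169.]
(45, -25) [569.5 179.8] [245.2 261. ] [241. 144.]
(-75, 30) [439.2 201.4] [231.7 322.9] [176. 391.]
[[ 0.023 -1.    -0.005]
 [-0.986 -0.022 -0.163]
 [ 0.163  0.009 -0.987]] 321.4839065694919 235.2858115762012
```

```bash
cat >> h.py <<'E'
TH=np.radians(15.0); O=np.array([521.3,192.0])
def hw(x,y): return O+np.array([np.cos(TH)*x-np.sin(TH)*y,np.sin(TH)*x+np.cos(TH)*y])
def wh(X): d=np.array(X[:2])-O; return np.array([np.cos(TH)*d[0]+np.sin(TH)*d[1],-np.sin(TH)*d[0]+np.cos(TH)*d[1]])
def jaw(s=None):
    s=s or readout.state(); z=R.from_euler('xyz',s["tcp_rot"]).as_matrix()[:,2]; return np.degrees(np.arctan2(z[1],z[0]))
def plan(goals):
    """goals: list of (x,y,z,jaw deg,nrows), world; prints increments"""
    s=readout.state(); P=np.array(s["eef_pos"]); r=R.from_euler('xyz',s["tcp_rot"])
    print("at",P.round(1),"jaw",round(jaw(s),1),"h",wh(P).round(1),"F",np.round(s["ft_force"],1),"op",round(s["opening"],3),"t",round(s["t"],2),"tilt",(r.as_matrix()[:2,1]).round(4))
    for x,y,z,j,n in goals:
        j0=np.degrees(np.arctan2(*r.as_matrix()[[1,0],2])); dj=(j-j0+180)%360-180
        T=R.from_euler('z',j+90,degrees=True)*R.from_matrix(np.array([[-1,0,0],[0,0,-1],[0,-1,0]],float))  # jaw -90 base
        st=(np.array([x,y,z])-P)/n; rv=r.inv()*T; rv=rv.as_rotvec(degrees=True)/n
        for i in range(n):
            print([list((r.inv().apply(st)/10).round(2)),list(rv.round(1)),"o"]); P=P+st; r=r*R.from_rotvec(rv,degrees=True)
E
python3 - <<'E'
from h import *
x,y=hw(42,-54); print(x,y)
plan([(x,y,200,-100,15)])
E
```

```text
575.845113139677 150.71040527469617
at [ 216.6 -586.3  214.6] jaw -69.7 h [-495.8 -672.9] F [ 0.6  0.6 -0. ] op 1.0 t 1.2 tilt [-0.     -0.0001]
[[np.float64(-3.95), np.float64(0.1), np.float64(-3.78)], [np.float64(-0.0), np.float64(2.0), np.float64(0.0)], 'o']
[[np.float64(-3.81), np.float64(0.1), np.float64(-3.92)], [np.float64(-0.0), np.float64(2.0), np.float64(0.0)], 'o']
[[np.float64(-3.67), np.float64(0.1), np.float64(-4.05)], [np.float64(-0.0), np.float64(2.0), np.float64(0.0)], 'o']
[[np.float64(-3.53), np.float64(0.1), np.float64(-4.17)], [np.float64(-0.0), np.float64(2.0), np.float64(0.0)], 'o']
[[np.float64(-3.38), np.float64(0.1), np.float64(-4.3)], [np.float64(-0.0), np.float64(2.0), np.float64(0.0)], 'o']
[[np.float64(-3.23), np.float64(0.1), np.float64(-4.41)], [np.float64(-0.0), np.float64(2.0), np.float64(0.0)], 'o']
[[np.float64(-3.07), np.float64(0.1), np.float64(-4.52)], [np.float64(-0.0), np.float64(2.0), np.float64(0.0)], 'o']
[[np.float64(-2.91), np.float64(0.1), np.float64(-4.63)], [np.float64(-0.0), np.float64(2.0), np.float64(0.0)], 'o']
[[np.float64(-2.74), np.float64(0.1), np.float64(-4.73)], [np.float64(-0.0), np.float64(2.0), np.float64(0.0)], 'o']
[[np.float64(-2.57), np.float64(0.1), np.float64(-4.82)], [np.float64(-0.0), np.float64(2.0), np.float64(0.0)], 'o']
[[np.float64(-2.4), np.float64(0.1), np.float64(-4.91)], [np.float64(-0.0), np.float64(2.0), np.float64(0.0)], 'o']
[[np.float64(-2.23), np.float64(0.1), np.float64(-4.99)], [np.float64(-0.0), np.float64(2.0), np.float64(0.0)], 'o']
[[np.float64(-2.05), np.float64(0.1), np.float64(-5.07)], [np.float64(-0.0), np.float64(2.0), np.float64(0.0)], 'o']
[[np.float64(-1.87), np.float64(0.1), np.float64(-5.14)], [np.float64(-0.0), np.float64(2.0), np.float64(0.0)], 'o']
[[np.float64(-1.69), np.float64(0.1), np.float64(-5.2)], [np.float64(-0.0), np.float64(2.0), np.float64(0.0)], 'o']
```

Request:
apply_moves:
  increments:
    - [[-3.95,0.1,-3.8],[0,2,0],4.5]
    - [[-3.8,0.1,-3.9],[0,2,0],4.5]
    - [[-3.7,0.1,-4.05],[0,2,0],4.5]
    - [[-3.5,0.1,-4.2],[0,2,0],4.5]
    - [[-3.4,0.1,-4.3],[0,2,0],4.5]

```text
t: 1.82
eef_pos: [338.4, -336.5, 208.8]
tcp_rot: [-1.569, 0.001, -2.973]
ft_force: [0.6, -0.7, 0.2]
opening: 0.531
```

Request:
apply_moves:
  increments:
    - [[-3.2,0.1,-4.4],[0,2,0],4.5]
    - [[-3.1,0.1,-4.5],[0,2,0],4.5]
    - [[-2.9,0.1,-4.6],[0,2,0],4.5]
    - [[-2.7,0.1,-4.7],[0,2,0],4.5]
    - [[-2.6,0.1,-4.8],[0,2,0],4.5]

```text
t: 2.45
eef_pos: [464.1, -85.4, 204.7]
tcp_rot: [-1.568, 0.004, 3.128]
ft_force: [0.8, -1.0, -0.2]
opening: 0.471
```

```bash
sed -i 's/print(\[list((r.inv().apply(st)\/10).round(2)),list(rv.round(1)),"o"\])/print((r.inv().apply(st)\/10).round(2).tolist(),rv.round(1).tolist())/' h.py
python3 - <<'E'
from h import *
x,y=hw(42,-54)
plan([(x,y,180,-100,5)])
E
```

```text
at [464.1 -85.4 204.7] jaw -90.8 h [-127.  -253.1] F [ 0.8 -1.  -0.2] op 0.471 t 2.45 tilt [ 0.0042 -0.0033]
[-2.17, 0.49, -4.75] [-0.0, 1.8, -0.1]
[-2.01, 0.49, -4.82] [-0.0, 1.8, -0.1]
[-1.86, 0.49, -4.88] [-0.0, 1.8, -0.1]
[-1.7, 0.49, -4.94] [-0.0, 1.8, -0.1]
[-1.54, 0.49, -4.99] [-0.0, 1.8, -0.1]
```

Request:
apply_moves:
  increments:
    - [[-2.15,0.5,-4.75],[0,1.8,0],4.5]
    - [[-2.0,0.5,-4.8],[0,1.8,0],4.5]
    - [[-1.85,0.5,-4.9],[0,1.8,0],4.5]
    - [[-1.7,0.5,-4.95],[0,1.8,-0.1],4.5]
    - [[-1.55,0.5,-5.0],[0,1.8,-0.2],4.5]

```text
t: 3.08
eef_pos: [579.1, 159.8, 179.9]
tcp_rot: [-1.568, 0.003, 2.967]
ft_force: [0.3, -1.2, 1.1]
opening: 0.477
```

Run:
```python
from h import *
x,y=hw(42,-54)
plan([(x,y,100,-100,4),(x,y,45,-100,5)])
for n in("top","side"):
    p=cam(n)
    for t in("red_post","pivot_top"):
        for d in nets.mark_of(p,t)[:1]: print(t,w(p,d["point"]).round(1),round(d["confidence"],2))
```

```text
at [579.1 159.8 179.9] jaw -100.0 h [ 47.5 -46. ] F [ 0.3 -1.2  1.1] op 0.477 t 3.08 tilt [ 0.0022 -0.0031]
[0.05, 2.0, 0.23] [-0.0, -0.0, -0.0]
[0.04, 2.0, 0.24] [-0.0, -0.0, -0.0]
[0.04, 2.0, 0.24] [-0.0, -0.0, -0.0]
[0.04, 2.0, 0.24] [-0.0, -0.0, -0.0]
[0.0, 1.1, 0.0] [-0.0, -0.0, -0.0]
[0.0, 1.1, 0.0] [-0.0, -0.0, -0.0]
[0.0, 1.1, 0.0] [-0.0, -0.0, -0.0]
[0.0, 1.1, 0.0] [-0.0, -0.0, -0.0]
[0.0, 1.1, 0.0] [-0.0, -0.0, -0.0]
red_post [575.1 145.8  75.9] 0.58
pivot_top [411.5 141.3  29.1] 0.96
```

Request:
apply_moves:
  increments:
    - [[0.05,1.8,0.25],[0,0,0],4.5]
    - [[0.05,2.0,0.25],[0,0,0],4.5]
    - [[0.05,2.0,0.25],[0,0,0],4.5]
    - [[0.05,2.0,0.25],[0,0,0],4.5]
    - [[0,0,0],[0,0,0],4.5]

```text
t: 4.0
eef_pos: [574.1, 141.1, 102.9]
tcp_rot: [-1.569, 0.005, 2.96]
ft_force: [-1.0, -0.1, 0.9]
opening: 0.472
```

Run:
```python
from h import *
plan([(576,150,42,-100,5)])
p=cam("side"); u,v=proj(p,[576,150,70]).astype(int); cv2.imwrite("pics/s1.png",cv2.resize(p["img"][v-90:v+60,u-100:u+100],None,fx=3,fy=3)[...,::-1])
```

```text
at [574.1 141.1 102.9] jaw -100.4 h [ 37.8 -62.9] F [-1.  -0.1  0.9] op 0.472 t 4.0 tilt [ 0.0049 -0.0031]
[0.0, 1.22, -0.19] [-0.0, -0.1, -0.1]
[0.0, 1.22, -0.18] [-0.0, -0.1, -0.1]
[-0.0, 1.22, -0.18] [-0.0, -0.1, -0.1]
[-0.0, 1.22, -0.18] [-0.0, -0.1, -0.1]
[-0.0, 1.22, -0.18] [-0.0, -0.1, -0.1]
```

View pics/s1.png

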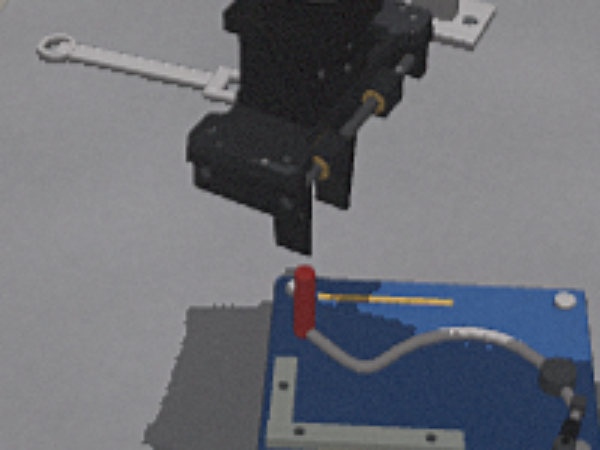

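The picture shows the two fingers, at (295,240) and (338,195), above and slightly beyond the post at (304,285). I'll shift over the post while descending slowly.

Request:
apply_moves:
  increments:
    - [[0,0.3,-0.45],[0,0,-0.2],4.5]
    - [[0,0.7,-0.45],[0,0,-0.1],4.5]
    - [[0,1.5,0],[0,0,0],4.5]
    - [[0,1.8,0],[0,0,0],4.5]
    - [[0,1.8,0],[0,0,0],4.5]

```text
t: 4.68
eef_pos: [578.0, 150.8, 42.6]
tcp_rot: [-1.571, 0.007, 2.96]
ft_force: [-0.6, 0.0, -0.4]
opening: 0.47
```

Request:
apply_moves:
  increments:
    - [[0,0,0],[0,0,0],2.0]
    - [[0,0,0],[0,0,0],2.0]
    - [[0,0,0],[0,0,0],2.0]
    - [[0,0,0],[0,0,0],2.0]
    - [[0,0,0],[0,0,0],2.0]

```text
t: 5.3
eef_pos: [577.8, 151.1, 42.2]
tcp_rot: [-1.571, 0.006, 2.961]
ft_force: [-0.8, -0.2, -0.0]
opening: 0.212
```

Run:
```python
from h import *
g=[]
for a in (.12,.25,.37,.5,.58):
    r=np.radians(-11.9)-a; x,y=hw(-120+166*np.cos(r),-20+166*np.sin(r)); g.append((x,y,42,-100-np.degrees(a)*.4,1)); print((x,y))
g2=[]
plan(g)
```

```text
(np.float64(576.2050158627378), np.float64(130.6925767535153))
(np.float64(573.3903484596029), np.float64(109.31224558207803))
(np.float64(568.3513986717878), np.float64(90.05245726918109))
(np.float64(560.33465387992), np.float64(70.03314867640849))
(np.float64(554.1345505530869), np.float64(58.29334114022484))
at [577.8 151.1  42.2] jaw -100.4 h [ 44.  -54.2] F [-0.8 -0.2 -0. ] op 0.212 t 5.3 tilt [ 0.0057 -0.0013]
[-0.21, 0.02, 2.03] [-0.0, 2.4, -0.3]
[-0.2, -0.0, 2.15] [0.0, 3.0, 0.0]
[-0.04, 0.0, 1.99] [-0.0, 2.8, -0.0]
[0.13, -0.0, 2.15] [0.0, 3.0, 0.0]
[0.15, -0.0, 1.32] [0.0, 1.8, -0.0]
```

Request:
apply_moves:
  increments:
    - [[-0.1,0,1.0],[0,1.2,-0.3],2.0]
    - [[-0.1,0,1.0],[0,1.2,0],2.0]
    - [[-0.1,0,1.1],[0,1.5,0],2.0]
    - [[-0.1,0,1.1],[0,1.5,0],2.0]
    - [[0,0,1.0],[0,1.4,0],2.0]

```text
t: 5.92
eef_pos: [572.9, 98.6, 42.8]
tcp_rot: [-1.576, 0.007, 2.834]
ft_force: [2.4, 2.0, -0.3]
opening: 0.212
```

Run:
```python
from h import *
g=[]
for a in (.37,.43,.49,.54,.58):
    r=np.radians(-11.9)-a; x,y=hw(-120+166*np.cos(r),-20+166*np.sin(r)); g.append((x,y,42,-100-np.degrees(a)*.4,1))
plan(g)
p=cam("side"); print([ (w(p,d["point"]).round(1),d["confidence"]) for d in nets.mark_of(p,"red_post")[:1]])
```

```text
at [572.9  98.6  42.8] jaw -107.6 h [  25.6 -103.6] F [ 2.4  2.  -0.3] op 0.212 t 5.92 tilt [0.0083 0.0029]
[0.17, 0.07, 0.95] [0.3, 0.9, -0.4]
[0.02, 0.0, 1.0] [-0.0, 1.4, -0.0]
[0.06, 0.0, 0.99] [-0.0, 1.4, -0.0]
[0.07, 0.0, 0.83] [-0.0, 1.1, -0.0]
[0.08, -0.0, 0.66] [-0.0, 0.9, -0.0]
[(array([572.8,  99.9,  72.7]), 0.56)]
```

Request:
apply_moves:
  increments:
    - [[0.1,0,1.0],[0.2,1,-0.4],2.0]
    - [[0.05,0,1.0],[0,1.4,0],2.0]
    - [[0.05,0,1.0],[0,1.4,0],2.0]
    - [[0.1,0,0.9],[0,1.1,0],2.0]
    - [[0.1,0,0.5],[0,1,0],2.0]

```text
t: 6.65
eef_pos: [551.3, 55.0, 42.8]
tcp_rot: [-1.57, -0.003, 2.725]
ft_force: [0.2, -1.3, 0.8]
opening: 0.208
```

Run:
```python
from h import *
plan([])
p=cam("side"); print([ (w(p,d["point"]).round(1),d["confidence"]) for d in nets.mark_of(p,"red_post")[:1]])
```

```text
at [551.3  55.   42.8] jaw -113.9 h [  -6.5 -140.1] F [ 0.2 -1.3  0.8] op 0.208 t 6.65 tilt [-0.0036  0.0006]
[(array([548.6,  52.3,  70.8]), 0.9)]
```

Request:
apply_moves:
  increments:
    - [[0,0,0],[0,0,0],4.5]
    - [[0,0,0],[0,0,0],4.5]
    - [[0,-2,0],[0,0,0],4.5]
    - [[0,-3.5,0],[0,0,0],4.5]
    - [[0,-3.5,0],[0,0,0],4.5]

```text
t: 7.38
eef_pos: [551.2, 56.8, 132.5]
tcp_rot: [-1.569, -0.008, 2.727]
ft_force: [-0.2, 0.4, 0.3]
opening: 0.47
```

Run:
```python
from h import *
plan([(595.5,-250.5,110,-94.8,10)])
for n in ("side","top"):
  p=cam(n)
  for t in("bracket","red_post"): print(t,[ (w(p,d["point"]).round(1),d["confidence"]) for d in nets.mark_of(p,t)[:1]])
```

```text
at [551.2  56.8 132.5] jaw -113.7 h [  -6.1 -138.4] F [-0.2  0.4  0.3] op 0.47 t 7.38 tilt [-0.008   0.0016]
[-1.64, 0.22, 2.63] [-0.0, -1.9, 0.0]
[-1.56, 0.22, 2.69] [-0.0, -1.9, 0.0]
[-1.47, 0.22, 2.74] [-0.0, -1.9, 0.0]
[-1.37, 0.22, 2.78] [-0.0, -1.9, 0.0]
[-1.28, 0.22, 2.83] [-0.0, -1.9, 0.0]
[-1.19, 0.22, 2.87] [-0.0, -1.9, 0.0]
[-1.09, 0.22, 2.91] [-0.0, -1.9, 0.0]
[-1.0, 0.22, 2.94] [-0.0, -1.9, 0.0]
[-0.9, 0.22, 2.97] [-0.0, -1.9, 0.0]
[-0.8, 0.22, 3.0] [-0.0, -1.9, 0.0]
bracket [(array([ 594.1, -250.7,   -2.5]), 0.64)]
red_post [(array([551.4,  48.9,  72. ]), 0.65)]
bracket [(array([ 594.6, -250.9,   -3.8]), 0.9)]
red_post []
```

Request:
apply_moves:
  increments:
    - [[-1.65,0.2,2.6],[0,-1.9,0],4.5]
    - [[-1.55,0.2,2.7],[0,-1.9,0],4.5]
    - [[-1.45,0.2,2.75],[0,-1.9,0],4.5]
    - [[-1.4,0.2,2.8],[0,-1.9,0],4.5]
    - [[-1.3,0.2,2.8],[0,-1.9,0],4.5]

```text
t: 8.3
eef_pos: [572.1, -98.7, 113.6]
tcp_rot: [-1.57, -0.019, 2.902]
ft_force: [0.0, 0.1, 0.1]
opening: 0.473
```

Request:
apply_moves:
  increments:
    - [[-1.2,0.2,2.85],[0,-1.9,0],4.5]
    - [[-1.1,0.2,2.9],[0,-1.9,0],4.5]
    - [[-1.0,0.2,2.95],[0,-1.9,0],4.5]
    - [[-0.9,0.2,2.5],[0,-1.9,0],4.5]
    - [[-0.5,0.1,1.5],[0,-1.5,0],4.5]

```text
t: 8.93
eef_pos: [593.5, -236.6, 95.3]
tcp_rot: [-1.577, -0.029, 3.065]
ft_force: [0.5, 0.7, 0.4]
opening: 0.471
```

Run:
```python
from h import *
p=cam("side"); p=cam("side")
plan([(595,-250.5,75,-94.8,4)])
u,v=proj(p,[595,-250,40]).astype(int); cv2.imwrite("pics/s2.png",cv2.resize(p["img"][v-90:v+40,u-80:u+80],None,fx=3.5,fy=3.5)[...,::-1])
```

```text
at [ 593.5 -236.7   95.3] jaw -94.5 h [ -41.2 -432.8] F [-0.1  0.2 -1. ] op 0.473 t 9.03 tilt [-0.0285  0.0081]
[-0.08, 0.5, 0.34] [0.1, 0.1, 0.4]
[-0.08, 0.51, 0.34] [0.1, 0.1, 0.4]
[-0.07, 0.51, 0.34] [0.1, 0.1, 0.4]
[-0.07, 0.51, 0.34] [0.1, 0.1, 0.4]
```

View pics/s2.png

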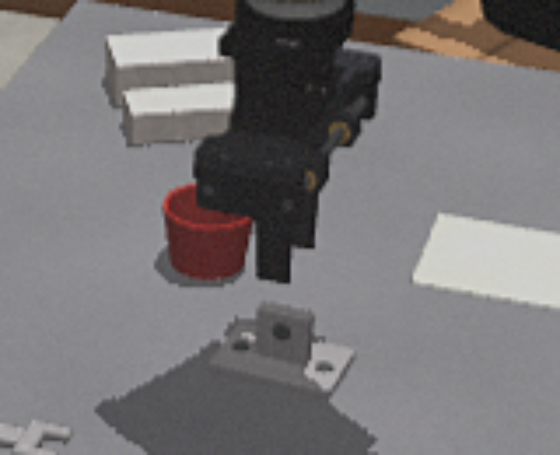

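The picture shows the open fingers above the bracket's ear at (285,330), with the tin clear behind. I'll correct the tilt and descend.

Request:
apply_moves:
  increments:
    - [[-0.1,0.5,0.35],[0.1,0.1,0.5],4.5]
    - [[-0.1,0.5,0.35],[0.1,0.1,0.5],4.5]
    - [[-0.05,0.5,0.35],[0.1,0,0.4],4.5]
    - [[-0.05,0.5,0.35],[0.1,0,0.3],4.5]
    - [[0,0,0],[0,0,0],4.5]

```text
t: 9.65
eef_pos: [594.4, -249.2, 72.3]
tcp_rot: [-1.57, 0.0, 3.06]
ft_force: [-0.3, 0.8, 1.1]
opening: 0.47
```

Run:
```python
from h import *
plan([(595,-250.5,20,-94.8,5)])
```

```text
at [ 594.4 -249.2   72.3] jaw -94.7 h [ -43.6 -445. ] F [-0.3  0.8  1.1] op 0.47 t 9.65 tilt [ 0.0001 -0.0003]
[-0.01, 1.05, 0.03] [-0.0, 0.0, -0.0]
[-0.01, 1.05, 0.03] [-0.0, 0.0, -0.0]
[-0.01, 1.05, 0.03] [-0.0, 0.0, -0.0]
[-0.01, 1.05, 0.03] [-0.0, 0.0, -0.0]
[-0.01, 1.05, 0.03] [-0.0, 0.0, -0.0]
```

Request:
apply_moves:
  increments:
    - [[0,1.05,0.05],[0,0,0],4.5]
    - [[0,1.05,0.05],[0,0,0],4.5]
    - [[0,1.05,0.05],[0,0,0],4.5]
    - [[0,1.05,0],[0,0,0],4.5]
    - [[0,0.9,0],[0,0,0],4.5]

```text
t: 10.28
eef_pos: [594.4, -250.7, 18.1]
tcp_rot: [-1.57, 0.001, 3.06]
ft_force: [0.2, -0.1, 1.4]
opening: 0.473
```

Request:
apply_moves:
  increments:
    - [[0,0,0],[0,0,0],1.5]
    - [[0,0,0],[0,0,0],1.0]
    - [[0,0,0],[0,0,0],0.8]
    - [[0,0,0],[0,0,0],0.8]
    - [[0,0,0],[0,0,0],0.8]

```text
t: 10.9
eef_pos: [594.5, -250.7, 18.0]
tcp_rot: [-1.57, 0.001, 3.061]
ft_force: [0.5, -0.5, -3.1]
opening: 0.127
```

Request:
apply_moves:
  increments:
    - [[0,0,0],[0,0,0],0.6]
    - [[0,0,0],[0,0,0],0.6]
    - [[0,0,0],[0,0,0],0.6]
    - [[0,0,0],[0,0,0],0.6]
    - [[0,0,0],[0,0,0],0.6]

```text
t: 11.52
eef_pos: [594.4, -250.7, 17.9]
tcp_rot: [-1.57, 0.0, 3.061]
ft_force: [-1.0, -0.9, -1.1]
opening: 0.127
```

Run:
```python
from h import *
s=readout.state(); P=s["eef_pos"]; 
p=cam("top"); p2=cam("side")
plan([])
for q in(p,p2): print([(w(q,d["point"]).round(1),d["confidence"]) for d in nets.mark_of(q,"bracket")[:1]])
```

```text
at [ 594.4 -250.7   17.9] jaw -94.6 h [ -44.  -446.5] F [-0.  -0.1 -0.9] op 0.123 t 11.62 tilt [ 0.0004 -0.0006]
[(array([ 599.3, -250.4,   -2.6]), 0.57)]
[(array([ 796.1, -107.5,   -3.4]), 0.72)]
```

Request:
apply_moves:
  increments:
    - [[0,-1.0,0],[0,0,0],0.6]
    - [[0,-2.0,0],[0,0,0],0.6]
    - [[0,-2.5,0],[0,0,0],0.6]
    - [[0,-2.5,0],[0,0,0],0.6]
    - [[0,-2.2,0],[0,0,0],0.6]

```text
t: 12.35
eef_pos: [593.3, -249.9, 123.1]
tcp_rot: [-1.572, -0.003, 3.061]
ft_force: [0.2, -1.1, -3.6]
opening: 0.122
```

Run:
```python
from h import *
plan([(512.8,177.3,120,-75,15)])
```

```text
at [ 593.3 -249.9  123.1] jaw -94.6 h [ -44.9 -445.5] F [ 0.2 -1.1 -3.6] op 0.122 t 12.35 tilt [-0.0032  0.0015]
[0.76, 0.03, -2.8] [0.0, -1.3, 0.0]
[0.7, 0.03, -2.81] [0.0, -1.3, 0.0]
[0.64, 0.03, -2.83] [0.0, -1.3, 0.0]
[0.57, 0.03, -2.84] [0.0, -1.3, 0.0]
[0.51, 0.03, -2.85] [0.0, -1.3, 0.0]
[0.44, 0.02, -2.86] [0.0, -1.3, 0.0]
[0.38, 0.02, -2.87] [0.0, -1.3, 0.0]
[0.31, 0.02, -2.88] [0.0, -1.3, 0.0]
[0.24, 0.02, -2.89] [0.0, -1.3, 0.0]
[0.18, 0.02, -2.89] [0.0, -1.3, 0.0]
[0.11, 0.02, -2.9] [0.0, -1.3, 0.0]
[0.05, 0.02, -2.9] [0.0, -1.3, 0.0]
[-0.02, 0.02, -2.9] [0.0, -1.3, 0.0]
[-0.09, 0.02, -2.9] [0.0, -1.3, 0.0]
[-0.15, 0.02, -2.89] [0.0, -1.3, 0.0]
```

Lifted; the force is down 3 N, so the bracket's weight is on the gripper.

Request:
apply_moves:
  increments:
    - [[0.6,0,-2.0],[0,-1.0,0],0.6]
    - [[0.7,0,-2.8],[0,-1.3,0],0.6]
    - [[0.65,0,-2.8],[0,-1.3,0],0.6]
    - [[0.6,0,-2.85],[0,-1.3,0],0.6]
    - [[0.5,0,-2.85],[0,-1.3,0],0.6]

```text
t: 12.98
eef_pos: [563.8, -108.9, 123.0]
tcp_rot: [-1.573, -0.005, -3.11]
ft_force: [0.4, -0.3, -3.9]
opening: 0.122
```

Request:
apply_moves:
  increments:
    - [[0.45,0,-2.85],[0,-1.3,0],0.6]
    - [[0.4,0,-2.85],[0,-1.3,0],0.6]
    - [[0.3,0,-2.9],[0,-1.3,0],0.6]
    - [[0.25,0,-2.9],[0,-1.3,0],0.6]
    - [[0.2,0,-2.9],[0,-1.3,0],0.6]

```text
t: 13.6
eef_pos: [529.1, 43.2, 120.8]
tcp_rot: [-1.577, -0.011, -2.987]
ft_force: [-0.5, 0.7, -2.7]
opening: 0.124
```

Run:
```python
from h import *
plan([(512.8,177.3,115,-75,5)])
```

```text
at [529.1  43.2 120.8] jaw -81.2 h [ -31.  -145.7] F [-0.5  0.7 -2.7] op 0.124 t 13.6 tilt [-0.0121  0.0041]
[-0.09, 0.13, -2.7] [0.1, -1.2, 0.1]
[-0.15, 0.13, -2.7] [0.1, -1.2, 0.1]
[-0.21, 0.12, -2.69] [0.1, -1.2, 0.1]
[-0.26, 0.12, -2.69] [0.1, -1.2, 0.1]
[-0.32, 0.12, -2.68] [0.1, -1.2, 0.1]
```

Request:
apply_moves:
  increments:
    - [[-0.1,0.1,-2.7],[0.1,-1.2,0.2],0.6]
    - [[-0.15,0.1,-2.7],[0.1,-1.2,0.2],0.6]
    - [[-0.2,0.1,-2.7],[0.1,-1.2,0.2],0.6]
    - [[-0.25,0.1,-2.4],[0.1,-1.2,0.1],0.6]
    - [[-0.2,0.1,-1.2],[0,-0.6,0.1],0.6]

```text
t: 14.22
eef_pos: [507.5, 168.0, 113.5]
tcp_rot: [-1.572, -0.004, -2.883]
ft_force: [0.7, -0.8, -3.1]
opening: 0.121
```

Run:
```python
from h import *
p=cam("top"); p=cam("top"); q=cam("side")
plan([(*hw(-13,-13),60,-75,5)])
a=cv2.resize(p["img"][210:370,180:340],(480,480)); cv2.imwrite("pics/s3.png",np.hstack([a])[...,::-1])
u,v=proj(q,[515,177,60]).astype(int); b=cv2.resize(q["img"][v-80:v+80,u-50:u+50],(300,480))
cv2.imwrite("pics/s3.png",np.hstack([a,b])[...,::-1])
for q in(p,q): print([(w(q,d["point"]).round(1),d["confidence"]) for t in("holder","pivot_top","red_post") for d in nets.mark_of(q,t)[:1]])
```

```text
at [508.4 166.8 113.7] jaw -75.3 h [-19. -21.] F [ 0.  -0.9 -1.6] op 0.124 t 14.38 tilt [-0.0031 -0.0003]
[-0.12, 1.07, -0.16] [0.0, -0.1, 0.0]
[-0.12, 1.07, -0.16] [0.0, -0.1, 0.0]
[-0.12, 1.07, -0.16] [0.0, -0.1, 0.0]
[-0.12, 1.07, -0.16] [0.0, -0.1, 0.0]
[-0.12, 1.07, -0.16] [0.0, -0.1, 0.0]
[(array([409.6, 138.9,  32.6]), 0.67), (array([552.2,  56. ,  71.6]), 0.85)]
[(array([520.1, 194.5,   1. ]), 0.75), (array([411.3, 137.9,  30.7]), 0.65), (array([528.5, 435.1,  -2.4]), 0.41)]
```

View pics/s3.png

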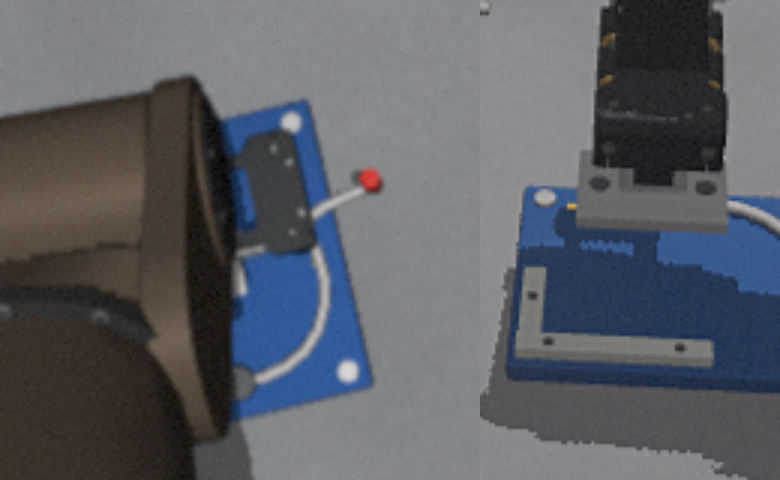

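The arm is open (post at (371,180)), and the bracket hangs level above the bed with the corner clear ahead of it. I'll descend offset from the corner.

Request:
apply_moves:
  increments:
    - [[-0.1,1.0,-0.15],[0,0,0],0.6]
    - [[-0.1,1.1,-0.15],[0,0,0],0.6]
    - [[-0.1,1.1,-0.15],[0,0,0],0.6]
    - [[-0.1,1.1,-0.15],[0,0,0],0.6]
    - [[-0.1,1.0,-0.1],[0,0,0],0.6]

```text
t: 15.3
eef_pos: [512.4, 173.7, 57.2]
tcp_rot: [-1.571, -0.002, -2.888]
ft_force: [-0.1, 0.1, -2.7]
opening: 0.123
```

Run:
```python
from h import *
plan([(*hw(-13,-13),38,-75,5)])
```

```text
at [512.4 173.7  57.2] jaw -75.5 h [-13.3 -15.4] F [-0.1  0.1 -2.7] op 0.123 t 15.3 tilt [-0.0025 -0.0001]
[-0.01, 0.38, -0.05] [0.0, -0.1, 0.0]
[-0.01, 0.38, -0.05] [0.0, -0.1, 0.0]
[-0.01, 0.38, -0.05] [0.0, -0.1, 0.0]
[-0.01, 0.38, -0.05] [0.0, -0.1, 0.0]
[-0.01, 0.38, -0.05] [0.0, -0.1, 0.0]
```

Request:
apply_moves:
  increments:
    - [[0,0.5,-0.05],[0,0,0],0.6]
    - [[0,0.5,-0.05],[0,-0.2,0],0.6]
    - [[0,0.5,-0.05],[0,-0.2,0.1],0.6]
    - [[0,0.3,0],[0,0,0],0.6]
    - [[0,0.2,0],[0,0,0],0.6]

```text
t: 15.92
eef_pos: [512.0, 175.4, 35.4]
tcp_rot: [-1.571, -0.001, -2.88]
ft_force: [0.9, -0.7, -2.4]
opening: 0.124
```

Request:
apply_moves:
  increments:
    - [[0,0.1,0],[0,0,0],0.6]
    - [[0,0.05,0],[0,0,0],0.6]
    - [[0,0.05,0],[0,0,0],0.6]
    - [[0,0,0],[0,0,0],0.6]
    - [[0,0,0],[0,0,0],0.6]

```text
t: 16.55
eef_pos: [512.2, 175.4, 34.1]
tcp_rot: [-1.571, 0.0, -2.88]
ft_force: [0.3, 0.6, -2.9]
opening: 0.125
```

Request:
apply_moves:
  increments:
    - [[0,0.05,0],[0,0,0],0.6]
    - [[0,0.05,0],[0,0,0],0.6]
    - [[0,0,0],[0,0,0],0.6]
    - [[0,0,0],[0,0,0],0.6]
    - [[0,0,0],[0,0,0],0.6]

```text
t: 17.18
eef_pos: [512.3, 175.5, 33.9]
tcp_rot: [-1.571, 0.001, -2.88]
ft_force: [-1.1, 0.6, 0.6]
opening: 0.128
```

Contact with the bed: the bracket's weight is now carried. I'll slide towards the fence (tool -z) in small steps.

Request:
apply_moves:
  increments:
    - [[0,0,-0.2],[0,0,0],0.6]
    - [[0,0,-0.25],[0,0,0],0.6]
    - [[0,0,-0.25],[0,0,0],0.6]
    - [[0,0,-0.2],[0,0,0],0.6]
    - [[0,0,0],[0,0,0],0.6]

```text
t: 17.8
eef_pos: [510.2, 184.7, 33.9]
tcp_rot: [-1.571, 0.001, -2.88]
ft_force: [0.4, -1.0, 0.2]
opening: 0.127
```

Run:
```python
from h import *
plan([])
F=readout.state()["ft_force"]; print("Fh",(R.from_euler('z',-15,degrees=True).apply(F)).round(1))
```

```text
at [510.2 184.7  33.9] jaw -75.0 h [-12.6  -4.2] F [ 0.4 -1.   0.2] op 0.127 t 17.8 tilt [0.0012 0.0004]
Fh [ 0.1 -1.   0.2]
```

Request:
apply_moves:
  increments:
    - [[-0.2,0,0],[0,0,0],0.6]
    - [[-0.25,0,0],[0,0,0],0.6]
    - [[-0.25,0,0],[0,0,0],0.6]
    - [[-0.15,0,0],[0,0,0],0.6]
    - [[0,0,0],[0,0,0],0.6]

```text
t: 18.42
eef_pos: [517.9, 187.0, 33.9]
tcp_rot: [-1.571, -0.001, -2.88]
ft_force: [-1.9, 0.0, 1.5]
opening: 0.123
```

Request:
apply_moves:
  increments:
    - [[0,0,-0.1],[0,0,0],0.6]
    - [[0,0,-0.1],[0,0,0],0.6]
    - [[0,0,-0.05],[0,0,0],0.6]
    - [[0,0,0],[0,0,0],0.6]
    - [[0,0,0],[0,0,0],0.6]

```text
t: 19.05
eef_pos: [518.0, 189.5, 33.9]
tcp_rot: [-1.571, 0.001, -2.88]
ft_force: [-0.2, -1.6, -0.6]
opening: 0.124
```

```bash
cat > f.py <<'E'
from h import *
plan([])
F=readout.state()["ft_force"]; print("Fh",(R.from_euler('z',-15,degrees=True).apply(F)).round(1),readout.state()["moment"].round(2))
E
python3 f.py
```

```text
at [518.  189.5  33.9] jaw -75.0 h [-3.8 -1.6] F [-0.2 -1.6 -0.6] op 0.124 t 19.05 tilt [0.0007 0.0003]
Fh [-0.6 -1.5 -0.6] [-0.29  0.08  0.02]
```

Request:
apply_moves:
  increments:
    - [[0,0,-0.05],[0,0,0],0.6]
    - [[0,0,-0.05],[0,0,0],0.6]
    - [[0,0,-0.05],[0,0,0],0.6]
    - [[0,0,0],[0,0,0],0.6]
    - [[0,0,0],[0,0,0],0.6]

```text
t: 19.68
eef_pos: [517.9, 190.7, 33.9]
tcp_rot: [-1.571, 0.001, -2.88]
ft_force: [0.1, -1.5, 1.2]
opening: 0.122
```

```bash
python3 f.py
```

```text
at [517.9 190.7  33.9] jaw -75.0 h [-3.6 -0.3] F [ 0.1 -1.5  1.2] op 0.122 t 19.68 tilt [0.0011 0.    ]
Fh [-0.3 -1.5  1.2] [-0.36 -0.01 -0.01]
```

Request:
apply_moves:
  increments:
    - [[0,0,-0.05],[0,0,0],0.6]
    - [[0,0,-0.05],[0,0,0],0.6]
    - [[0,0,-0.05],[0,0,0],0.6]
    - [[0,0,0],[0,0,0],0.6]
    - [[0,0,0],[0,0,0],0.6]

```text
t: 20.3
eef_pos: [517.9, 190.7, 34.0]
tcp_rot: [-1.569, 0.001, -2.88]
ft_force: [-0.3, -2.8, -0.3]
opening: 0.123
```

```bash
python3 f.py
```

```text
at [517.9 190.7  34. ] jaw -75.0 h [-3.7 -0.3] F [-0.3 -2.8 -0.3] op 0.123 t 20.3 tilt [ 0.0013 -0.0016]
Fh [-1.  -2.7 -0.3] [-0.4  -0.01 -0.03]
```

Request:
apply_moves:
  increments:
    - [[-0.1,0,0],[0,0,0],0.6]
    - [[-0.07,0,0],[0,0,0],0.6]
    - [[-0.05,0,0],[0,0,0],0.6]
    - [[-0.05,0,0],[0,0,0],0.6]
    - [[-0.05,0,0],[0,0,0],0.6]

```text
t: 20.92
eef_pos: [518.0, 190.8, 34.1]
tcp_rot: [-1.569, -0.006, -2.879]
ft_force: [-3.3, -4.9, 3.5]
opening: 0.127
```

```bash
python3 f.py
```

```text
at [518.  190.8  34.1] jaw -75.0 h [-3.5 -0.3] F [-3.3 -4.9  3.5] op 0.127 t 20.93 tilt [-0.0053 -0.0036]
Fh [-4.4 -3.9  3.5] [-0.68  0.44 -0.04]
```

Request:
apply_moves:
  increments:
    - [[-0.06,0,-0.06],[0,0,0],0.6]
    - [[-0.08,0,-0.08],[0,0,0],0.6]
    - [[-0.08,0,-0.08],[0,0,0],0.6]
    - [[-0.08,0,-0.08],[0,0,0],0.6]
    - [[-0.08,0,-0.08],[0,0,0],0.6]

```text
t: 21.55
eef_pos: [518.1, 191.0, 34.6]
tcp_rot: [-1.564, -0.014, -2.878]
ft_force: [-2.9, -12.2, 4.4]
opening: 0.126
```

```bash
python3 f.py
python3 - <<'E'
from h import *
q=cam("side"); u,v=proj(q,[545,205,24]).astype(int); cv2.imwrite("pics/s4.png",cv2.resize(q["img"][v-50:v+40,u-60:u+60],None,fx=6,fy=6,interpolation=2)[...,::-1])
E
```

```text
at [518.1 191.   34.6] jaw -74.9 h [-3.3 -0.2] F [ -2.9 -12.2   4.4] op 0.126 t 21.55 tilt [-0.012  -0.0101]
Fh [ -6.  -11.    4.4] [-2.12  0.31 -0.07]
```

View pics/s4.png

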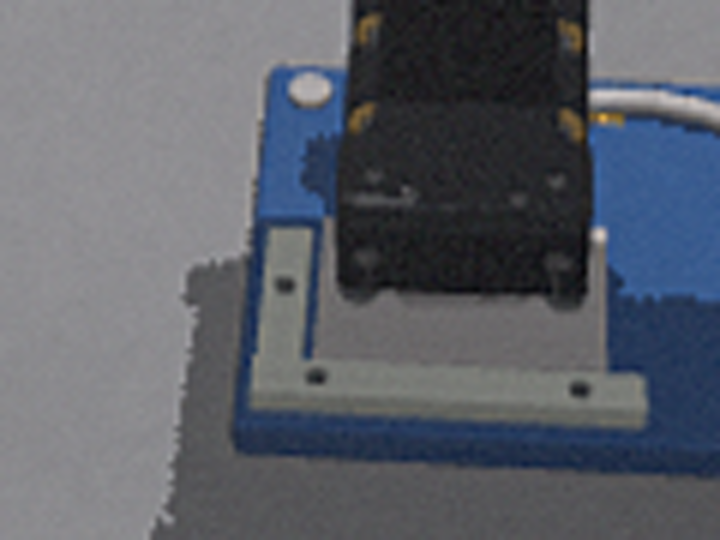

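The picture shows a thin blue sliver of about 3 mm between bracket and end stop, at px (308,300). So the x motion stalled on friction and not on the stop. I'll ease off the fence and bed, level the tool, then go on in x.

Run:
```python
from h import *
s=readout.state(); P=s["eef_pos"]; d=hw(0,-1.5)-O
plan([(P[0]+d[0],P[1]+d[1],34.4,-75,2)])
```

```text
at [518.1 190.9  34.6] jaw -74.9 h [-3.3 -0.2] F [ -3.3 -12.5   5.8] op 0.122 t 21.6 tilt [-0.0122 -0.0102]
[0.0, 0.01, 0.07] [-0.2, 0.1, 0.4]
[0.0, 0.01, 0.07] [-0.2, 0.1, 0.4]
```

Request:
apply_moves:
  increments:
    - [[0,0,0.1],[-0.3,0,0.4],0.6]
    - [[0,-0.05,0.05],[-0.3,0,0.4],0.6]
    - [[0,0,0],[0,0,0],0.6]
    - [[0,0,0],[0,0,0],0.6]
    - [[0,0,0],[0,0,0],0.6]

```text
t: 22.22
eef_pos: [518.6, 190.2, 34.6]
tcp_rot: [-1.576, 0.0, -2.878]
ft_force: [-0.6, -0.5, -3.2]
opening: 0.124
```

```bash
python3 f.py
```

```text
at [518.6 190.2  34.6] jaw -74.9 h [-3.1 -1. ] F [-0.6 -0.5 -3.2] op 0.124 t 22.23 tilt [-0.0008  0.005 ]
Fh [-0.7 -0.4 -3.2] [-0.03 -0.01 -0.07]
```

Request:
apply_moves:
  increments:
    - [[-0.08,0,0],[0.3,0,0],0.6]
    - [[-0.08,0,0],[0,0,0],0.6]
    - [[-0.06,0,0],[0,0,0],0.6]
    - [[-0.06,0,0],[0,0,0],0.6]
    - [[0,0,0],[0,0,0],0.6]

```text
t: 22.85
eef_pos: [521.2, 191.1, 34.5]
tcp_rot: [-1.57, -0.0, -2.878]
ft_force: [-0.0, 0.0, -2.4]
opening: 0.125
```

```bash
python3 f.py
```

```text
at [521.2 191.1  34.5] jaw -74.9 h [-0.3 -0.8] F [-0.   0.  -2.4] op 0.125 t 22.85 tilt [-0.0001 -0.0006]
Fh [-0.   0.  -2.4] [ 0.02  0.03 -0.01]
```

Request:
apply_moves:
  increments:
    - [[-0.06,0,0],[0,0,0],0.6]
    - [[-0.06,0,0],[0,0,0],0.6]
    - [[-0.06,0,0],[0,0,0],0.6]
    - [[-0.06,0,0],[0,0,0],0.6]
    - [[-0.06,0,0],[0,0,0],0.6]

```text
t: 23.48
eef_pos: [521.4, 191.2, 34.2]
tcp_rot: [-1.57, -0.007, -2.878]
ft_force: [-5.7, -2.1, 1.2]
opening: 0.122
```

```bash
python3 f.py
```

```text
at [521.4 191.2  34.2] jaw -74.9 h [-0.1 -0.8] F [-5.7 -2.1  1.2] op 0.122 t 23.48 tilt [-0.0066 -0.0022]
Fh [-6.  -0.5  1.2] [-0.32  0.93 -0.11]
```

Request:
apply_moves:
  increments:
    - [[-0.04,0,-0.05],[0,0,0.1],0.6]
    - [[-0.04,0,-0.06],[0,0,0.1],0.6]
    - [[-0.05,0,-0.06],[0,0,0.1],0.6]
    - [[-0.05,0,-0.06],[0,0,0.1],0.6]
    - [[-0.05,0,-0.06],[0,0,0.1],0.6]

```text
t: 24.1
eef_pos: [521.3, 191.6, 34.1]
tcp_rot: [-1.568, -0.004, -2.878]
ft_force: [-4.3, -6.3, 1.0]
opening: 0.125
```

```bash
python3 f.py
```

```text
at [521.3 191.6  34.1] jaw -74.9 h [-0.1 -0.3] F [-4.3 -6.3  1. ] op 0.125 t 24.1 tilt [-0.0028 -0.0038]
Fh [-5.8 -5.   1. ] [-1.18  0.67 -0.18]
```

Request:
apply_moves:
  increments:
    - [[-0.06,0,-0.065],[0,0,0.1],0.6]
    - [[-0.065,0,-0.07],[0,0,0.1],0.6]
    - [[-0.065,0,-0.07],[0,0,0.1],0.6]
    - [[-0.065,0,-0.07],[0,0,0.1],0.6]
    - [[-0.065,0,-0.07],[0,0,0.1],0.6]

```text
t: 24.72
eef_pos: [521.2, 191.7, 34.2]
tcp_rot: [-1.565, -0.003, -2.879]
ft_force: [-4.6, -7.5, 1.6]
opening: 0.124
```

```bash
python3 f.py
```

```text
at [521.2 191.7  34.2] jaw -74.9 h [-0.1 -0.3] F [-4.6 -7.5  1.6] op 0.124 t 24.73 tilt [-0.001  -0.0067]
Fh [-6.4 -6.   1.6] [-1.35  0.85 -0.11]
```

Request:
apply_moves:
  increments:
    - [[-0.075,0,-0.08],[-0.1,0,0.1],0.6]
    - [[-0.08,0,-0.085],[-0.1,0,0.1],0.6]
    - [[-0.08,0,-0.085],[-0.1,0,0.1],0.6]
    - [[-0.08,0,-0.085],[-0.1,0,0.1],0.6]
    - [[-0.08,0,-0.085],[-0.1,0,0.1],0.6]

```text
t: 25.35
eef_pos: [521.2, 191.7, 34.1]
tcp_rot: [-1.569, -0.003, -2.878]
ft_force: [-5.0, -9.8, 1.6]
opening: 0.126
```

```bash
python3 f.py
python3 - <<'E'
from h import *
q=cam("side"); u,v=proj(q,[545,205,24]).astype(int); cv2.imwrite("pics/s5.png",cv2.resize(q["img"][v-50:v+40,u-60:u+60],None,fx=6,fy=6,interpolation=2)[...,::-1])
E
```

```text
at [521.2 191.7  34.1] jaw -74.9 h [-0.1 -0.2] F [-5.  -9.8  1.6] op 0.126 t 25.35 tilt [-0.0028 -0.0026]
Fh [-7.4 -8.2  1.6] [-1.86  0.71 -0.11]
```

View pics/s5.png

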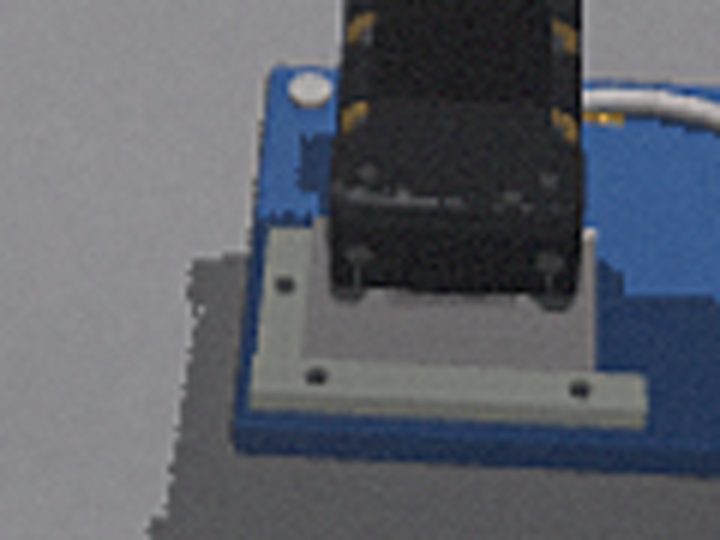

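The sliver is gone and the bracket sits tight on both edges, with about 7.4 and 8.2 N measured. I'll relax, let go and rise.

Request:
apply_moves:
  increments:
    - [[0,0,0],[0,0,0],0.6]
    - [[0,0,0],[0,0,0],0.6]
    - [[0,0,0],[0,0,0],2.5]
    - [[0,0,0],[0,0,0],4.0]
    - [[0,0,0],[0,0,0],4.0]

```text
t: 26.02
eef_pos: [523.1, 192.1, 34.9]
tcp_rot: [-1.569, 0.001, -2.878]
ft_force: [-0.4, 0.3, -0.9]
opening: 0.377
```

Request:
apply_moves:
  increments:
    - [[0,0,0],[0,0,0],4.0]
    - [[0,-1.5,0],[0,0,0],4.0]
    - [[0,-3,0],[0,0,0],4.0]
    - [[0,-3.5,0],[0,0,0],4.0]
    - [[0,-3,0],[0,0,0],4.0]

```text
t: 26.65
eef_pos: [522.5, 192.2, 149.2]
tcp_rot: [-1.569, -0.001, -2.878]
ft_force: [0.0, -0.2, -1.0]
opening: 0.421
```

```bash
python3 f.py
python3 - <<'E'
from h import *
for n in("top","side"):
  q=cam(n); print([(t,w(q,d["point"]).round(1),wh(w(q,d["point"])).round(1),round(d["confidence"],2)) for t in("bracket","red_post") for d in nets.mark_of(q,t)[:1]])
r=np.radians(-11.9)-.62; x,y=hw(-120+166*np.cos(r),-20+166*np.sin(r)); print(x,y)
plan([(x,y,120,-120,6)])
E
```

```text
at [522.5 192.2 149.2] jaw -74.9 h [ 1.2 -0.1] F [ 0.  -0.2 -1. ] op 0.421 t 26.65 tilt [-0.0004 -0.0019]
Fh [-0.  -0.3 -1. ] [ 0.01 -0.05  0.02]
[('bracket', array([522. , 193.3,  15.3]), array([1., 1.]), 0.94), ('red_post', array([551.5,  55.7,  69.6]), array([  -6.1, -139.4]), 0.61)]
[('bracket', array([521.2, 193.5,  17.4]), array([0.3, 1.5]), 0.85)]
550.6874049551151 52.61875666851532
at [522.  192.1 146.5] jaw -74.9 h [ 0.7 -0.1] F [0.1 0.6 0.2] op 0.422 t 26.95 tilt [-0.0025 -0.0025]
[0.14, 0.45, 2.37] [-0.0, 7.5, 0.0]
[-0.17, 0.44, 2.37] [-0.0, 7.5, 0.0]
[-0.48, 0.44, 2.32] [-0.0, 7.5, 0.0]
[-0.78, 0.44, 2.24] [-0.0, 7.5, 0.0]
[-1.06, 0.44, 2.12] [-0.0, 7.5, 0.0]
[-1.33, 0.44, 1.96] [-0.0, 7.5, 0.0]
```

Request:
apply_moves:
  increments:
    - [[0.1,0,1.4],[0,4,0],4.5]
    - [[0,0,1.4],[0,4,0],4.5]
    - [[-0.1,0,1.4],[0,4,0],4.5]
    - [[-0.2,0,1.4],[0,4,0],4.5]
    - [[-0.3,0,1.4],[0,4,0],4.5]

```text
t: 27.58
eef_pos: [533.4, 121.3, 141.6]
tcp_rot: [-1.566, -0.012, 3.047]
ft_force: [-0.6, 0.6, -0.3]
opening: 0.474
```

```bash
python3 -c "
from h import *
plan([(550.8,54,110,-114,5)])"
```

```text
at [533.4 121.3 141.6] jaw -95.4 h [ -6.6 -71.4] F [-0.6  0.6 -0.3] op 0.474 t 27.57 tilt [-0.012  -0.0039]
[-0.48, 0.63, 1.3] [-0.1, 3.7, 0.1]
[-0.56, 0.63, 1.27] [-0.1, 3.7, 0.1]
[-0.64, 0.63, 1.23] [-0.1, 3.7, 0.1]
[-0.72, 0.63, 1.19] [-0.1, 3.7, 0.1]
[-0.79, 0.63, 1.14] [-0.1, 3.7, 0.1]
```

Request:
apply_moves:
  increments:
    - [[-0.5,0.5,1.3],[-0.1,3.7,0.2],4.5]
    - [[-0.55,0.5,1.25],[-0.1,3.7,0.2],4.5]
    - [[-0.65,0.5,1.25],[-0.1,3.7,0.2],4.5]
    - [[-0.7,0.5,1.2],[-0.1,3.7,0.2],4.5]
    - [[-0.6,0.5,0.6],[0,2,0.1],4.5]

```text
t: 28.2
eef_pos: [549.1, 57.1, 111.2]
tcp_rot: [-1.568, -0.003, 2.743]
ft_force: [0.0, 0.2, -0.7]
opening: 0.474
```

```bash
python3 -c "
from h import *
q=cam('side'); print([(w(q,d['point']).round(1),d['confidence']) for d in nets.mark_of(q,'red_post')[:1]])
plan([(551,54.5,100,-114,2),(551,54.5,42,-114,3)])"
```

```text
[(array([545.5,  46.5,  73.6]), 0.72)]
at [549.1  57.2 111.1] jaw -112.8 h [  -8.  -137.4] F [-0.5 -0.5  0.1] op 0.473 t 28.3 tilt [-0.004  -0.0011]
[-0.14, 0.56, 0.08] [-0.1, 0.6, 0.1]
[-0.14, 0.56, 0.08] [-0.1, 0.6, 0.1]
[0.0, 1.93, 0.0] [-0.0, -0.0, -0.0]
[0.0, 1.93, 0.0] [-0.0, -0.0, -0.0]
[0.0, 1.93, 0.0] [-0.0, -0.0, -0.0]
```

Request:
apply_moves:
  increments:
    - [[-0.1,0.5,0.1],[0,0.6,0.1],4.5]
    - [[-0.1,0.6,0.1],[0,0.6,0.1],4.5]
    - [[0,1.9,0],[0,0,0],4.5]
    - [[0,1.9,0],[0,0,0],4.5]
    - [[0,1.8,0],[0,0,0],4.5]

```text
t: 28.92
eef_pos: [550.5, 55.8, 42.3]
tcp_rot: [-1.569, 0.003, 2.725]
ft_force: [0.4, -0.3, 0.4]
opening: 0.476
```

Request:
apply_moves:
  increments:
    - [[0,0,0],[0,0,0],2.0]
    - [[0,0,0],[0,0,0],2.0]
    - [[0,0,0],[0,0,0],2.0]
    - [[0,0,0],[0,0,0],2.0]
    - [[0,0,0],[0,0,0],2.0]

```text
t: 29.55
eef_pos: [550.0, 55.9, 42.7]
tcp_rot: [-1.568, 0.002, 2.726]
ft_force: [-0.7, -2.7, -2.8]
opening: 0.209
```

Run:
```python
from h import *
g=[]
for a in (.56,.50,.44,.38,.32,.27,.22,.18,.15,.12):
    r=np.radians(-11.9)-a; x,y=hw(-120+166*np.cos(r),-20+166*np.sin(r)); g.append((x,y,42,-114+np.degrees(.62-a)*.4,1))
plan(g)
```

```text
at [550.   55.9  42.7] jaw -113.8 h [  -7.5 -138.9] F [-0.7 -2.7 -2.8] op 0.209 t 29.55 tilt [ 0.0008 -0.0031]
[-0.31, 0.07, -0.72] [-0.1, -1.2, -0.1]
[-0.08, -0.0, -0.99] [-0.0, -1.4, -0.0]
[-0.04, -0.0, -0.99] [-0.0, -1.4, -0.0]
[-0.01, 0.0, -1.0] [-0.0, -1.4, -0.0]
[0.03, -0.0, -1.0] [-0.0, -1.4, -0.0]
[0.05, -0.0, -0.83] [-0.0, -1.1, -0.0]
[0.07, 0.0, -0.83] [-0.0, -1.1, -0.0]
[0.07, -0.0, -0.66] [-0.0, -0.9, -0.0]
[0.07, 0.0, -0.49] [-0.0, -0.7, -0.0]
[0.07, -0.0, -0.49] [-0.0, -0.7, -0.0]
```

Request:
apply_moves:
  increments:
    - [[-0.2,0,-0.8],[0,-1.2,-0.1],2.0]
    - [[-0.1,0,-1.0],[0,-1.4,0],2.0]
    - [[-0.05,0,-1.0],[0,-1.4,0],2.0]
    - [[0,0,-1.0],[0,-1.4,0],2.0]
    - [[0.05,0,-1.0],[0,-1.4,0],2.0]

```text
t: 30.18
eef_pos: [571.4, 102.4, 43.0]
tcp_rot: [-1.569, 0.001, 2.851]
ft_force: [0.3, 0.5, -0.9]
opening: 0.211
```

Run:
```python
from h import *
q=cam('side'); print([(w(q,d['point']).round(1),d['confidence']) for d in nets.mark_of(q,'red_post')[:1]])
s=wh(readout.state()["eef_pos"])-[-120,-20]; print("ang",-np.arctan2(s[1],s[0])-.2077,np.hypot(*s))
g=[]
for a in (.27,.22,.18,.14,.11):
    r=np.radians(-11.9)-a; x,y=hw(-120+166*np.cos(r),-20+166*np.sin(r)); g.append((x,y,42,-114+np.degrees(.62-a)*.4,1))
plan(g)
```

```text
[]
ang 0.2908862732329623 165.60757937095087
at [571.6 102.8  43. ] jaw -106.6 h [ 25.4 -99.2] F [ 2.1  2.3 -0.4] op 0.212 t 30.27 tilt [ 0.0007 -0.0017]
[-0.02, 0.1, -0.35] [-0.1, -0.6, -0.1]
[0.07, 0.0, -0.83] [0.0, -1.1, -0.0]
[0.07, -0.0, -0.66] [-0.0, -0.9, -0.0]
[0.09, 0.0, -0.66] [-0.0, -0.9, -0.0]
[0.08, -0.0, -0.49] [-0.0, -0.7, -0.0]
```

Request:
apply_moves:
  increments:
    - [[0,0,-0.5],[0,-0.6,0],2.0]
    - [[0.05,0,-0.7],[0,-1.0,0],2.0]
    - [[0.05,0,-0.65],[0,-0.9,0],2.0]
    - [[0.1,0,-0.6],[0,-0.9,0],2.0]
    - [[0.1,0,-0.4],[0,-0.7,0],2.0]

```text
t: 30.9
eef_pos: [575.7, 133.2, 43.0]
tcp_rot: [-1.569, -0.0, 2.928]
ft_force: [-0.9, -0.4, -0.0]
opening: 0.211
```

```bash
python3 f.py
python3 - <<'E'
from h import *
s=wh(readout.state()["eef_pos"])-[-120,-20]; print("ang",-np.arctan2(s[1],s[0])-.2077,np.hypot(*s))
E
```

```text
at [575.7 133.2  43. ] jaw -102.3 h [ 37.3 -70.9] F [-0.9 -0.4 -0. ] op 0.211 t 30.9 tilt [-0.0004 -0.0013]
Fh [-1.  -0.1 -0. ] [ 0.06  0.03 -0.03]
ang 0.10516409205490068 165.35427982846448
```

Request:
apply_moves:
  increments:
    - [[0,0,0],[0,0,0],4.5]
    - [[0,0,0],[0,0,0],4.5]
    - [[0,0,0],[0,0,0],4.5]
    - [[0,0,0],[0,0,0],4.5]
    - [[0,-2,0],[0,0,0],4.5]

```text
t: 31.52
eef_pos: [575.3, 132.2, 62.1]
tcp_rot: [-1.568, -0.002, 2.927]
ft_force: [0.4, 0.6, -0.4]
opening: 0.474
```

Request:
apply_moves:
  increments:
    - [[0,-3,0],[0,0,0],4.5]
    - [[0,-4,0],[0,0,0],4.5]
    - [[0,-4,2],[0,0,0],4.5]
    - [[0,-2,5],[0,0,0],4.5]
    - [[0,0,5],[0,0,0],4.5]

```text
t: 32.15
eef_pos: [550.3, 14.2, 197.7]
tcp_rot: [-1.568, 0.001, 2.931]
ft_force: [0.6, -0.6, 0.3]
opening: 0.473
```

Request:
apply_moves:
  increments:
    - [[0,0,5],[0,0,0],4.5]
    - [[0,0,5],[0,0,0],4.5]
    - [[0,0,5],[0,0,0],4.5]
    - [[0,0,4],[0,0,0],4.5]
    - [[0,0,0],[0,0,0],4.5]

```text
t: 32.78
eef_pos: [507.7, -180.6, 199.4]
tcp_rot: [-1.567, 0.003, 2.927]
ft_force: [-0.3, 0.7, 0.3]
opening: 0.473
```

```bash
python3 f.py
python3 - <<'E'
from h import *
p=cam("top"); q=cam("side")
for z in(p,q): print([(t,w(z,d["point"]).round(1),wh(w(z,d["point"])).round(1),round(d["confidence"],2)) for t in("bracket","red_post","wrench","bolt_tin","torch") for d in nets.mark_of(z,t)[:1]])
a=cv2.resize(p["img"][235:345,205:315],(440,440),interpolation=2)
u,v=proj(q,[545,195,24]).astype(int); b=cv2.resize(q["img"][v-50:v+60,u-45:u+45],(360,440),interpolation=2)
cv2.imwrite("pics/s6.png",np.hstack([a,b])[...,::-1])
E
```

```text
at [ 507.7 -180.6  199.4] jaw -102.3 h [-109.5 -356.4] F [-0.3  0.7  0.3] op 0.473 t 32.77 tilt [ 0.0022 -0.0043]
Fh [-0.1  0.7  0.3] [0.03 0.06 0.01]
[('bracket', array([526.5, 195.1,  14.6]), array([5.8, 1.6]), 0.9), ('red_post', array([578.3, 138.7,  73. ]), array([ 41.2, -66.3]), 0.66), ('wrench', array([795.6, -99.9,   1.1]), array([ 189.4, -353. ]), 0.8), ('bolt_tin', array([ 691.2, -368.3,   -3.1]), array([  19.1, -585.2]), 0.82)]
[('bracket', array([524.1, 193. ,  11.9]), array([3. , 0.2]), 0.65), ('red_post', array([575.1, 132.1,  75.4]), array([ 36.5, -71.8]), 0.61), ('wrench', array([ 795.4, -104.6,   -5.2]), array([ 187.9, -357.4]), 0.62), ('bolt_tin', array([ 686. , -369.9,   -1.5]), array([  13.7, -585.4]), 0.58), ('torch', array([526.9, 435.9,  -2.6]), array([ 68.5, 234.2]), 0.97)]
```

View pics/s6.png

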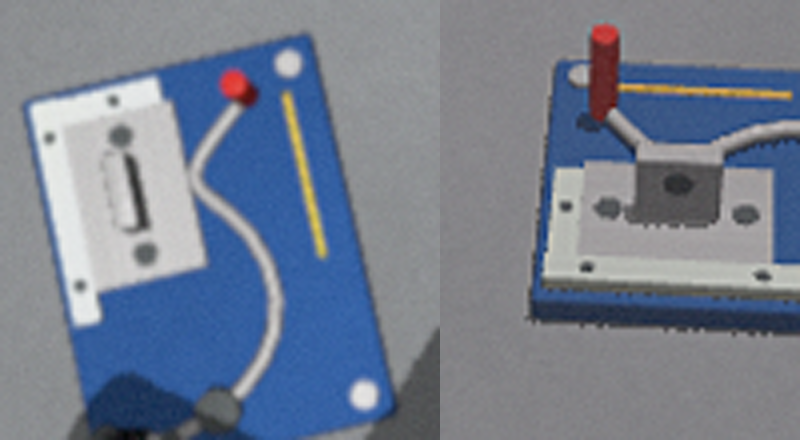

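The bracket lies flat and tight against the fence and end stop, with no blue gap at either. The arm's nose bears on the middle of the long side at (192,180) px, and the gripper is well clear. I'm handing in.

```bash
python3 -c "
from h import *
print(env.job_done())"
```

```text
the job is handed in; nothing more can be done
None
```

The bracket is clamped in the holder by the shut spring arm, and I handed the job in at about 33 s of the 72 s allowed. No verdict was reported.

**What I did:**
- I drew the spring arm open by its red post.
- I gripped the bracket by its ear, set it on the bed and slid it into the corner.
- I pressed it home. At the end of the hardest press I measured about 7.4 N on the end stop and 8.2 N on the fence.
- I let go, carried the post back until the arm rested on the bracket, and moved the gripper clear.

**Last checks:**
- **Fit:** the final picture shows the bracket flat, with no gap at the fence or the end stop, and the arm's nose on the middle of its long side.
- **Arm:** the angle came out at about 0.105 rad, worked out from where the gripper let go of the post.
- **Other things:** the wrench, tin and torch were found within a few mm of where they started.

**What disagreed or is uncertain:**
- **First press:** the first push towards the end stop stalled on friction about 3 mm short. During that stall the fence force read 11–12 N. I eased off and redid it.
- **Force readings:** I only read forces at the end of each move, so shorter peaks are not known.
- **Bracket position:** in the last look the networks put the bracket 3–6 mm too far in x. That would be inside the end stop, so I took it as network error.
- **Clamping force:** the arm's force on the bracket could not be measured.

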